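# Seat a stack of culture vessels in their microscope stage adapters

### The arm

A 6-joint arm with a two-finger parallel gripper is mounted at the origin on the work surface. World frame = base frame: x ahead of the robot, y to its left, z up, the work surface at z = 0. Lengths are in m, angles in rad, forces in N, time in s.
With the tool pointing down it reaches from about 0.275 to 0.85 m from the base axis. Payload 19 kg.
Tool frame: the origin (TCP) lies on the centre line of the jaws, within the pads' length; the fingertips stand 11 mm ahead of it and the grasp point (between the pads) lies 8 mm behind it; x points along the fingers, y is the direction in which the jaws open and shut, and the axes are right-handed (so a half turn about x gives the same grasp; the last joint's range is limited). The gripper opens to 85 mm and grips with 20 to 120 N. Pads are 22 mm wide; open, the fingers measure 114 mm over their backs; the gripper's body (76 mm by 85 mm) begins 54 mm behind the grasp point. The pads swing forward as they close: fully open they stand 13 mm farther back than shut.
Start: joints at [-1.291, 0.15, 1.437, -0, 1.554, -0.134], TCP at [0.231, -0.526, 0.216] pointing down, gripper open.
Joint ranges: [-2.8, 2.8], [-0.68, 2.1], [0.12, 2.68], [-1.39, 4.53], [0.16, 2.79], [-2.81, 2.81]. Speed limits (rad/s): [1.89, 1.89, 2.22, 3.01, 3.01, 3.01].

### API

Orientations are given as [roll, pitch, yaw] about the fixed x, y, z axes, in that order (R = Rz(yaw) Ry(pitch) Rx(roll)).
In Python, from plant import bot gives the robot as it stands. Calls block until the motion is done:
- bot.move_to(position, orientation): joint-space move of the TCP to a pose.
- bot.servo_line(position, orientation=None, vel=0.15): straight line of the TCP; orientation=None keeps the orientation; vel is the mean speed in m/s.
- bot.goto_joints(angles): joint-space move.
- bot.set_gripper(opening, effort=None): finger opening in m; effort is the grip in N (None keeps the last); returns when the fingers have stopped.
- bot.pause(seconds).
- bot.solve_ik(position, orientation): joint angles nearest the present ones, or None.
- bot.state(): the state.
- bot.snapshot(name): name is "scene" or "top" or "wrist"; returns a dict with "frame" (400x640x3 uint8, red, green, blue), "camera_matrix" (3x3 intrinsics, pixels), "world_from_camera" (4x4, takes a point from camera to world coordinates); the wrist camera has in their place "hand_eye" (4x4, takes a point from camera to tool coordinates, whose origin is the TCP and whose axes are the tool frame's). Camera axes: x right, y up, looking along -z (the intrinsics and any distortion apply to the point x, -y, -z); pixel columns grow to the right and rows downward; lengths in m; the calibration is good to about 2 mm. A picture is of the moment at which its call begins: read the wrist's pose just before it. There is no depth.
A pose or a line that the arm cannot do raises bot.PlanningError and nothing moves.
- bot.hand_in(): hands the job in, once; it reports no verdict.
The state is a dict: "time": time; "joints": joint angles; "joint_vel": joint speeds; "effort": joint torques, N m; "position": TCP position; "tool_rot": TCP orientation; "wrist_force": force on the tool from outside, world axes, zero at the start; "torque": the same for the moment, N m; "width": finger opening in m.
Only numpy, scipy, OpenCV 4.12 (cv2) and the standard library are available. Lean on these libraries where they do the work, as an engineer would, in place of code of your own. Each camera call takes 0.05 s, during which the arm holds its last target.

### The job

The stack of four lidded culture vessels on the steel tray is to go under the microscope: take it apart and seat each vessel, lid up, in the aluminium stage adapter whose recess fits it, down flat on the recess floor. The vessels hold medium, so keep them level throughout and lower them into place, never letting one drop, and do not knock over the glass bottle.

Things in the scene. Friction and masses are not known exactly. Their poses are not given: they have to be found in the camera images.
- dish35: Lidded small culture dish, pale frosted polystyrene, a plain round disc in shape: outside diameter 39 mm, overall height 13 mm, straight sides, flat top and bottom, lid and base are one rigid piece, about 20 g. Origin: centre of its underside; z up. Starts on top of the stack, on dish50 and about concentric with it.
- dish50: Lidded medium culture dish, pale frosted polystyrene, a plain round disc in shape: outside diameter 50 mm, overall height 13 mm, straight sides, flat top and bottom, lid and base are one rigid piece, about 25 g. Origin: centre of its underside; z up. Starts third from the bottom, on dish60.
- dish60: Lidded large culture dish, pale frosted polystyrene, a plain round disc in shape: outside diameter 60 mm, overall height 15 mm, straight sides, flat top and bottom, lid and base are one rigid piece, about 35 g. Origin: centre of its underside; z up. Starts second from the bottom, on the square vessel fourwell.
- fourwell: Square lidded four-well culture vessel, pale frosted polystyrene, 66 x 66 mm, overall height 16 mm, straight sides along its own x and y, flat top marked with four rings, one rigid piece, about 45 g. Origin: centre of its underside; z up. Starts at the bottom of the stack, on the tray.
- adapter35: Silver aluminium plate fixed flat on the bench, 86 (own x) x 128 (own y) x 8 mm, with one blind recess in the middle of its top, 4 mm deep, flat black floor 4 mm above the bench, mouth chamfered 2 mm: round, 47 mm in diameter, for dish35 (39 mm). Origin: centre of the plate's underside, below the recess centre; z up.
- adapter50: Silver aluminium plate fixed flat on the bench, 86 (own x) x 128 (own y) x 8 mm, with one blind recess in the middle of its top, 4 mm deep, flat black floor 4 mm above the bench, mouth chamfered 2 mm: round, 58 mm in diameter, for dish50 (50 mm). Origin: centre of the plate's underside, below the recess centre; z up.
- adapter60: Silver aluminium plate fixed flat on the bench, 86 (own x) x 128 (own y) x 8 mm, with one blind recess in the middle of its top, 4 mm deep, flat black floor 4 mm above the bench, mouth chamfered 2 mm: round, 68 mm in diameter, for dish60 (60 mm). Origin: centre of the plate's underside, below the recess centre; z up.
- adapter4: Silver aluminium plate fixed flat on the bench, 86 (own x) x 128 (own y) x 8 mm, with one blind recess in the middle of its top, 4 mm deep, flat black floor 4 mm above the bench, mouth chamfered 2 mm: square, 74 x 74 mm, sides along the plate's x and y, for fourwell (any quarter turn fits). Origin: centre of the plate's underside, below the recess centre; z up.
- tray: Fixed flat stainless steel tray, 110 x 150 mm, 2 mm thick with a rolled edge under 4 mm high, on which the stack stands within about 25 mm of the middle. Origin: centre of its underside on the bench.
- bottle: Small closed glass reagent bottle with blue screw cap, 56 mm in diameter, 105 mm tall, standing loose among the adapters, to be left standing. Origin: centre of its underside.
Mind the look-alikes: they are no part of the job. Leave any purple look-alike of the dish60 alone. What is shaped like the adapter60 but brown is not meant.

How it is judged:
At the end, for the whole second after the job is handed in: Each vessel lies in the recess of its own adapter: within 7 mm of the recess centre, its underside on the recess floor (2 to 5.5 mm above the plate's underside), level within 0.06 rad, lid up and at rest; the bottle stands upright (horizontal distance between dish35 and adapter35 below 0.007 m and z of dish35 in the frame of adapter35 between 0.002 and 0.0055 m and angle between each of dish35, dish50, dish60, fourwell's own z axis and vertical below 0.06 rad and linear speed of each of dish35, dish50, dish60, fourwell below 0.02 m/s and horizontal distance between dish50 and adapter50 below 0.007 m and z of dish50 in the frame of adapter50 between 0.002 and 0.0055 m and horizontal distance between dish60 and adapter60 below 0.007 m and z of dish60 in the frame of adapter60 between 0.002 and 0.0055 m and horizontal distance between fourwell and adapter4 below 0.007 m and z of fourwell in the frame of adapter4 between 0.002 and 0.0055 m and angle between bottle's own z axis and vertical below 0.2 rad); the robot touches nothing.
It fails at once if a vessel is tipped more than 0.5 rad (about 30 degrees) and spills (angle between any of dish35, dish50, dish60, fourwell's own z axis and vertical above 0.5 rad).
It fails at once if a vessel is dropped (moves faster than 1.2 m/s) (linear speed of any of dish35, dish50, dish60, fourwell above 1.2 m/s).
It fails at once if the bottle is knocked over (angle between bottle's own z axis and vertical above 0.5 rad).
It also fails if it takes over 112 s, if anything falls off the work surface, if the arm or the gripper's body presses on something with over 40 N, if the wrist force passes 120 N, or if a joint passes its speed limit or range.

## Working session

There is one attempt and no reset: what is moved stays moved. The work goes in short steps, each a Python script; the robot and the scene stay as the last script left them, time stands still between calls to the robot, and variables do not carry over. Pictures are saved under pics/ and viewed, and the job is handed in when it is done.

```bash
ls; mkdir -p pics; cat > h.py <<'E'
import numpy as np, cv2
from plant import bot
def save(n,f): cv2.imwrite(f'pics/{n}.png',f[:,:,::-1])
E
python3 - <<'E'
from h import *
for c in ['scene','top']:
    s=bot.snapshot(c); save(c+'0',s['frame']); print(c,s['camera_matrix'],s['world_from_camera'],[k for k in s])
    np.savez('pics/%s0.npz'%c,**{k:v for k,v in s.items()})
s=bot.snapshot('wrist'); save('wrist0',s['frame']);print(s)
print(bot.state())
E
```

```text
pics
scene [[433.70380309   0.         320.60885377]
 [  0.         433.70380309 195.43860615]
 [  0.           0.           1.        ]] [[-0.48111611 -0.54663999  0.68535539  1.17435608]
 [ 0.87665137 -0.29722444  0.37833849  0.3763291 ]
 [-0.00311058  0.78284248  0.62221216  0.73349391]
 [ 0.          0.          0.          1.        ]] ['frame', 'camera_matrix', 'world_from_camera']
top [[512.77447694   0.         317.05336199]
 [  0.         512.77447694 205.7577617 ]
 [  0.           0.           1.        ]] [[-0.02421523  0.99253564 -0.11952666  0.24825952]
 [-0.99966995 -0.02506681 -0.0056261  -0.05817639]
 [-0.00858025  0.11935097  0.99281505  1.63406831]
 [ 0.          0.          0.          1.        ]] ['frame', 'camera_matrix', 'world_from_camera']
{'frame': array([[[44, 44, 45],
        [42, 41, 44],
        [44, 41, 44],
        ...,
        [44, 42, 45],
        [44, 43, 44],
        [43, 43, 43]],

       [[42, 42, 43],
        [44, 44, 46],
        [42, 41, 43],
        ...,
        [43, 40, 44],
        [44, 42, 45],
        [44, 41, 44]],

       [[42, 39, 41],
[... 1089 characters left out ...]
0e+00,  0.00000000e+00,
         1.00000000e+00]])}
{'time': 0.15, 'joints': array([-1.29100840e+00,  1.50877485e-01,  1.43783461e+00, -1.12611401e-05,
        1.55381802e+00, -1.34007610e-01]), 'joint_vel': array([-0.00033824, -0.00194641, -0.00316893,  0.00080432, -0.0006357 ,
       -0.00093758]), 'effort': array([ 3.89752560e-03, -7.13378334e+01, -5.71043265e+01, -3.65551983e-06,
        7.20273136e-03,  1.27927706e-04]), 'position': array([ 0.23111967, -0.52629075,  0.21603507]), 'tool_rot': array([-1.69279395,  1.56985881,  1.86259445]), 'wrist_force': array([ 0.66444781,  0.07036069, -0.0753737 ]), 'torque': array([ 0.07035697, -0.01034309, -0.03889714]), 'width': 0.08534312420246214}
```

View pics/scene0.png

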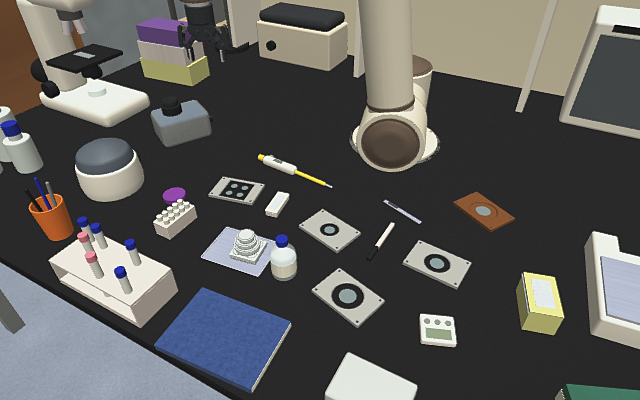

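View pics/top0.png

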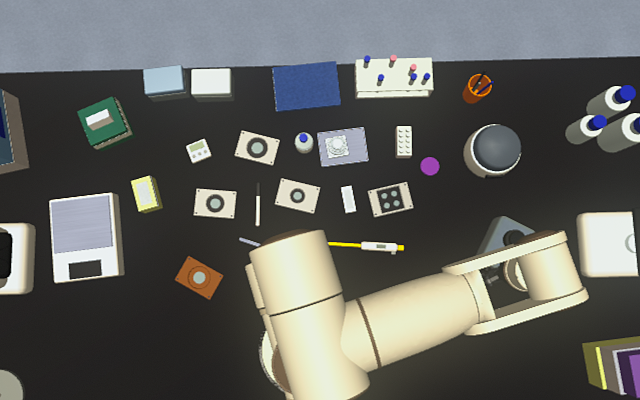

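View pics/wrist0.png

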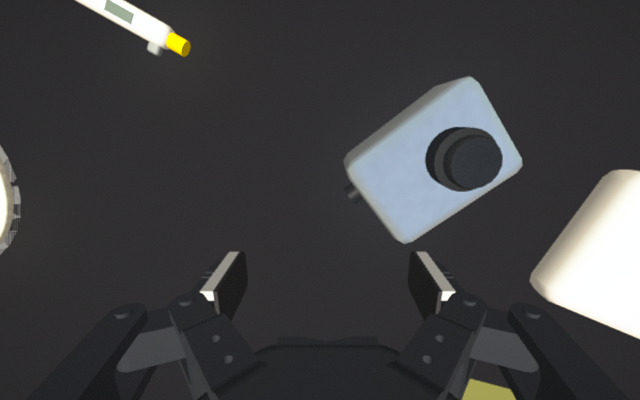

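Scene shows the stack (~245,245) on the tray, the bottle (~283,258), four silver adapters and a brown decoy at (485,210); in the top view the adapters are at (257,147), (215,203), (297,195), (390,197), the stack at (336,147). Zooming in.

```bash
cat >> h.py <<'E'
def ray(s,u,v,z):
    K=s['camera_matrix'];T=s['T'] if 'T' in s else s['world_from_camera']
    d=np.array([(u-K[0,2])/K[0,0],-(v-K[1,2])/K[1,1],-1.]); d=T[:3,:3]@d; o=T[:3,3]
    return o+d*(z-o[2])/d[2]
def proj(s,p):
    K=s['camera_matrix'];T=s['T'] if 'T' in s else s['world_from_camera']
    c=T[:3,:3].T@(np.asarray(p)-T[:3,3]); return np.array([K[0,2]+K[0,0]*c[0]/-c[2],K[1,2]-K[1,1]*c[1]/-c[2]])
E
python3 - <<'E'
from h import *
a=np.load('pics/top0.npz'); f=a['frame']
save('top0z',cv2.resize(f[122:222,185:435],None,fx=3.2,fy=3.2,interpolation=cv2.INTER_CUBIC))
for n,u,v in [('plate A',257,147),('B',215,203),('C',297,195),('D',390,197)]: print(n,ray(a,u,v,.004))
print(ray(a,336,146,.06),ray(a,304,143,.105),ray(a,343,147,.002))
a=np.load('pics/scene0.npz'); f=a['frame']
save('scene0z',cv2.resize(f[165:335,195:480],None,fx=2.8,fy=2.8,interpolation=cv2.INTER_CUBIC))
for n,u,v in [('A',348,296),('B',437,263),('C',329,230),('D',237,190)]: print(n,ray(a,u,v,.004))
print(ray(a,245,235,.06),ray(a,282,240,.105))
E
```

```text
plate A [0.64171413 0.14152072 0.004     ]
B [0.46168823 0.27829512 0.004     ]
C [0.48091484 0.01459374 0.004     ]
D [ 0.46686267 -0.28331999  0.004     ]
[ 0.62488913 -0.11320351  0.06      ] [ 0.62602503 -0.0143893   0.105     ] [ 0.63485169 -0.1378661   0.002     ]
A [0.63989346 0.14579437 0.004     ]
B [0.46021622 0.28156832 0.004     ]
C [0.48061311 0.01652203 0.004     ]
D [ 0.45956956 -0.28075104  0.004     ]
[ 0.63832578 -0.11348296  0.06      ] [ 0.64966898 -0.00472131  0.105     ]
```

View pics/top0z.png

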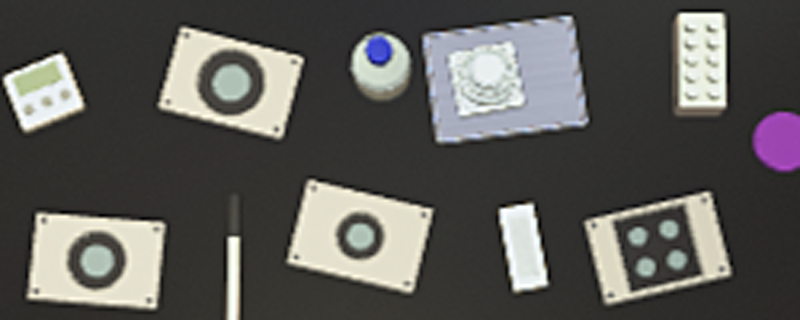

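View pics/scene0z.png

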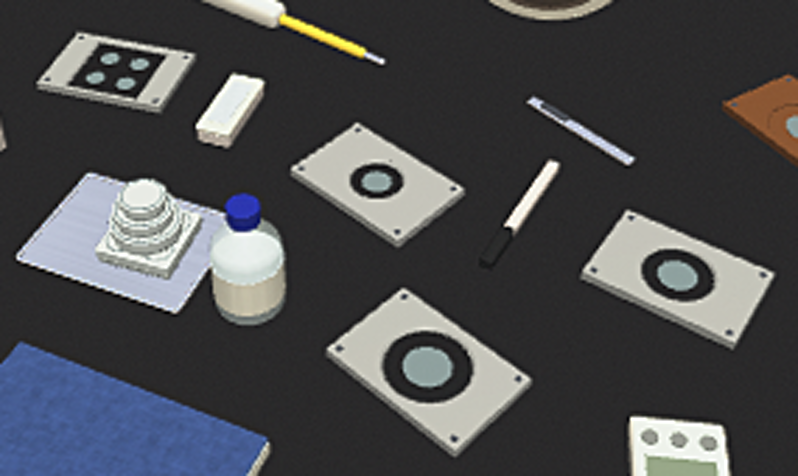

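Top zoom: silver recess sizes rank A (232,82) largest round → adapter60, B (97,262) → adapter50, C (360,235) → adapter35, D (657,248) square → adapter4. The bottle is ~0.1 m from the stack. Check finger geometry in the wrist image next.

```bash
python3 - <<'E'
f=__import__('cv2').imread('pics/wrist0.png')
import cv2
cv2.imwrite('pics/w0z.png',cv2.convertScaleAbs(cv2.resize(f[230:400,90:560],None,fx=1.7,fy=1.7,interpolation=cv2.INTER_CUBIC),alpha=2.2))
E
```

```text
(no output)
```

View pics/w0z.png

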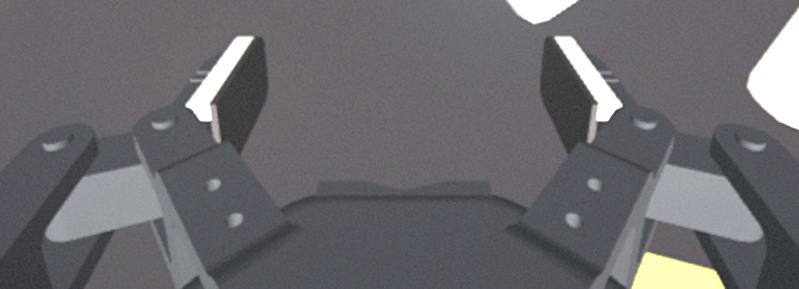

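```bash
cat >> h.py <<'E'
def ori(a): return [0,np.pi/2,a]
def t(): return round(float(bot.state()['time']),2)
def R_tool(st):
    r,p,y=st['tool_rot']; from scipy.spatial.transform import Rotation as Ro
    return Ro.from_euler('xyz',[r,p,y]).as_matrix()
def wrist(name):
    st=bot.state(); s=dict(bot.snapshot('wrist')); T=np.eye(4); T[:3,:3]=R_tool(st); T[:3,3]=st['position']
    s['T']=T@s['hand_eye']; save(name,s['frame']); np.savez(f'pics/{name}.npz',**s); return s
E
python3 - <<'E'
from h import *
a=np.pi/2
for p in [(.4,-.42,.1),(.63,-.113,.05),(.64,.143,.05),(.46,.28,.05),(.48,.015,.05),(.465,-.282,.05)]:
    for aa in (a,-a,0,np.pi):
        q=bot.solve_ik(p,ori(aa)); print(p,round(aa,2),None if q is None else np.round(q,2))
E
```

```text
(0.4, -0.42, 0.1) 1.57 [-0.94  0.23  1.59  0.    1.33  2.2 ]
(0.4, -0.42, 0.1) -1.57 [-0.94  0.23  1.59 -0.    1.33 -0.94]
(0.4, -0.42, 0.1) 0 [-0.94  0.23  1.59  0.    1.33 -2.51]
(0.4, -0.42, 0.1) 3.14 [-0.94  0.23  1.59 -0.    1.33  0.63]
(0.63, -0.113, 0.05) 1.57 None
(0.63, -0.113, 0.05) -1.57 [-0.3   0.39  1.49 -0.    1.27 -0.3 ]
(0.63, -0.113, 0.05) 0 [-0.3   0.39  1.49  0.    1.27 -1.87]
(0.63, -0.113, 0.05) 3.14 [-0.3   0.39  1.49 -0.    1.27  1.27]
(0.64, 0.143, 0.05) 1.57 None
(0.64, 0.143, 0.05) -1.57 [ 0.1   0.42  1.45 -0.    1.28  0.1 ]
(0.64, 0.143, 0.05) 0 [ 0.1   0.42  1.45 -0.    1.28 -1.47]
(0.64, 0.143, 0.05) 3.14 [0.1  0.42 1.45 0.   1.28 1.67]
(0.46, 0.28, 0.05) 1.57 [ 0.4   0.19  1.74  0.    1.21 -2.74]
(0.46, 0.28, 0.05) -1.57 [ 0.4   0.19  1.74 -0.    1.21  0.4 ]
(0.46, 0.28, 0.05) 0 [ 0.4   0.19  1.74 -0.    1.21 -1.17]
(0.46, 0.28, 0.05) 3.14 [0.4  0.19 1.74 0.   1.21 1.97]
(0.48, 0.015, 0.05) 1.57 None
(0.48, 0.015, 0.05) -1.57 [-0.13  0.08  1.87 -0.    1.19 -0.13]
(0.48, 0.015, 0.05) 0 [-0.13  0.08  1.87  0.    1.19 -1.7 ]
(0.48, 0.015, 0.05) 3.14 [-0.13  0.08  1.87 -0.    1.19  1.44]
(0.465, -0.282, 0.05) 1.57 [-0.69  0.2   1.73  0.    1.21  2.45]
(0.465, -0.282, 0.05) -1.57 [-0.69  0.2   1.73 -0.    1.21 -0.69]
(0.465, -0.282, 0.05) 0 [-0.69  0.2   1.73  0.    1.21 -2.26]
(0.465, -0.282, 0.05) 3.14 [-0.69  0.2   1.73 -0.    1.21  0.88]
```

```bash
python3 - <<'E'
from h import *
a=-np.pi/2
print(t()); bot.move_to([.4,-.42,.06],ori(a)); print(t())
bot.set_gripper(.066,40); print('grip',t(),bot.state()['width'])
wrist('w66')
f0=bot.state()['wrist_force']; print(f0)
bot.servo_line([.4,-.42,.016],vel=.1); print(t())
z=.016
while z>-.008:
    z-=.001; bot.servo_line([.4,-.42,z],vel=.03); s=bot.state(); df=s['wrist_force'][2]-f0[2]
    if abs(df)>2: break
print(z,s['position'],df,t())
bot.servo_line([.4,-.42,.05],vel=.15)
bot.set_gripper(.045); wrist('w45'); print(t(), bot.state()['width'])
E
```

```text
0.15
1.14
grip 1.48 0.0659612774705862
[0.67318448 0.51885913 0.36551407]
2.12
-0.008000000000000007 [ 0.3999819  -0.42000145 -0.00805555] -0.173728913450035 8.12
9.04 0.04494665207010892
```

```bash
python3 - <<'E'
import cv2,numpy as np
r=[]
for n in ['w66','w45']:
    f=cv2.imread(f'pics/{n}.png'); r.append(cv2.convertScaleAbs(cv2.resize(f[215:325,190:460],None,fx=2.9,fy=2.6,interpolation=cv2.INTER_CUBIC),alpha=2.2))
cv2.imwrite('pics/wz.png',np.vstack(r))
E
```

```text
(no output)
```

View pics/wz.png

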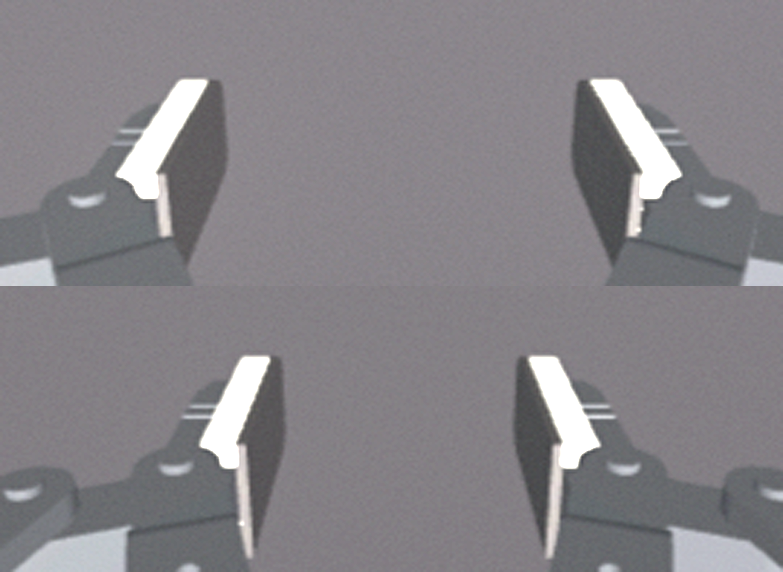

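View pics/w66.png

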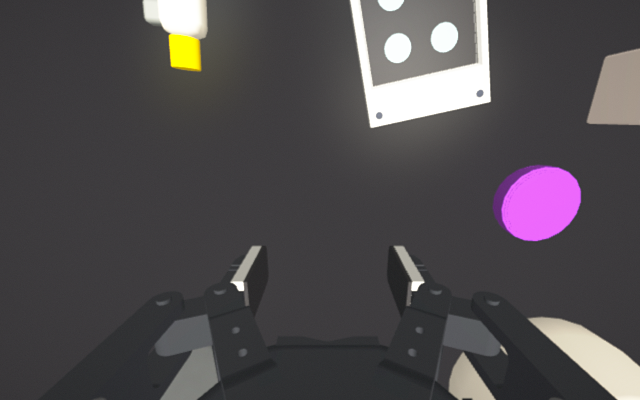

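```bash
python3 - <<'E'
from h import *
a=np.load('pics/w66.npz')
p=ray(a,372,127,.008);q=ray(a,490,100,.008);print(p,q,np.linalg.norm(p-q))
f0=bot.state()['wrist_force']
bot.servo_line([.4,-.42,-.005],vel=.1); z=-.005
while z>-.03:
    z-=.001; bot.servo_line([.4,-.42,z],vel=.05); s=bot.state(); df=s['wrist_force'][2]-f0[2]
    if abs(df)>2: break
print(z,s['position'],df,t(),s['width'])
bot.servo_line([.4,-.42,.03],vel=.2);print(t())
E
```

```text
[ 0.43203646 -0.35127696  0.008     ] [ 0.51496214 -0.33292726  0.008     ] 0.08493162022394449
-0.01800000000000001 [ 0.40007741 -0.42013723 -0.01702844] 15.727952162884257 12.99 0.04492984375006627
13.38
```

```bash
python3 - <<'E'
from h import *
a=-np.pi/2
bot.move_to([.56,-.05,.30],ori(a)); bot.pause(.2); wrist('h1'); print(t())
bot.move_to([.632,-.113,.22],ori(a)); bot.pause(.2); wrist('h2'); print(t()); bot.set_gripper(.055,20)
E
```

```text
15.4
16.22
```

View pics/h1.png

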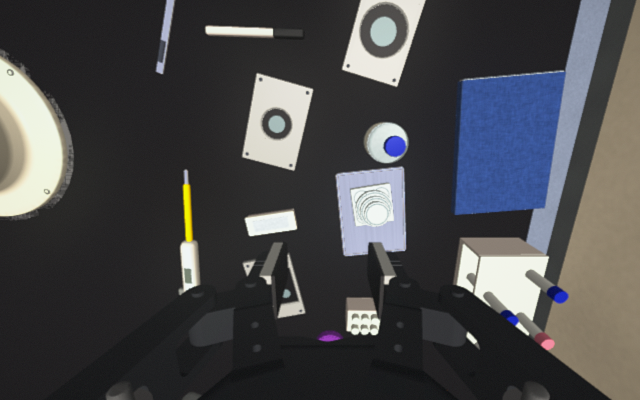

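View pics/h2.png

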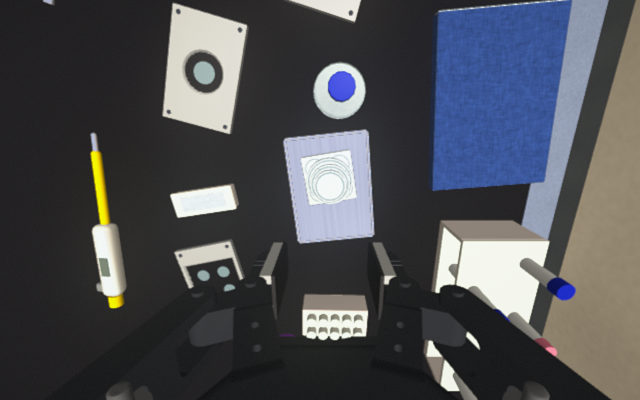

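h1/h2 show the stack (h2 ≈(330,185)), bottle, adapter35 (203,72 in h2), adapter60 (383,30 in h1). Measure adapters and stack.

```bash
cat > meas.py <<'E'
from h import *
AD={'60':(.641,.143),'50':(.461,.280),'35':(.481,.0155),'4':(.463,-.282)}
def adapters(a,nm,only=None):
    f=a['frame']; g=f.astype(int).min(2)
    for k,(x,y) in AD.items():
        if only and k not in only: continue
        # corner-free: flood the dark recess region + window inside plate
        c=proj(a,[x,y,.004]); 
        if not(15<c[0]<625 and 5<c[1]<395): continue
        m=(g>105).astype(np.uint8)
        cs,hi=cv2.findContours(m,cv2.RETR_CCOMP,cv2.CHAIN_APPROX_NONE)
        best=None
        for i,ct in enumerate(cs):
            if len(ct)<8 or hi[0][i][3]<0: continue   # holes only
            if cv2.pointPolygonTest(ct,tuple(map(float,c)),False)>=0:
                if best is None or cv2.contourArea(ct)>cv2.contourArea(best[0]): best=(ct,i)
        if best is None: print(nm,k,'none',c); continue
        ct,i=best; P=np.array([ray(a,u,v,.008)[:2] for u,v in ct[:,0]],np.float32)
        (e,sz,ang)=cv2.minAreaRect(P); cc,rr=cv2.minEnclosingCircle(P); M=cv2.moments(P.reshape(-1,1,2))
        cen=np.array([M['m10'],M['m01']])/M['m00']
        par=cs[hi[0][i][3]]; Q=np.array([ray(a,u,v,.008)[:2] for u,v in par[:,0]],np.float32); r=cv2.minAreaRect(Q)
        print(nm,k,'recess',np.round(cen,4),np.round(sz,4),'plate',np.round(r[0],4),np.round(r[1],4),round(r[2],1))
if __name__=='__main__':
    import sys
    for n in sys.argv[1:]: adapters(np.load(f'pics/{n}.npz'),n)
E
python3 meas.py top0 scene0 h1 h2
python3 - <<'E'
from h import *
a=np.load('pics/h2.npz'); f=a['frame']
save('h2z',cv2.resize(f[140:220,285:375],None,fx=7,fy=7,interpolation=cv2.INTER_CUBIC))
E
```

```text
top0 60 recess [0.6397 0.142 ] [0.0682 0.0698] plate [0.6396 0.1425] [0.1309 0.088 ] 74.2
top0 50 recess [0.4614 0.2782] [0.0576 0.0585] plate [0.4614 0.2787] [0.131  0.0881] 84.0
top0 35 recess [0.479  0.0142] [0.048  0.0478] plate [0.4793 0.0147] [0.1307 0.0884] 74.7
top0 4 recess [ 0.4597 -0.2827] [0.0794 0.0785] plate [ 0.4599 -0.2829] [0.0872 0.1298] 11.9
scene0 60 recess [0.6419 0.1448] [0.0703 0.0683] plate [0.642  0.1443] [0.1312 0.09  ] 74.2
scene0 50 recess [0.4633 0.2808] [0.0608 0.0595] plate [0.464  0.2802] [0.1292 0.0922] 84.0
scene0 35 recess [0.4816 0.0168] [0.0491 0.049 ] plate [0.4819 0.0167] [0.133  0.0912] 75.2
scene0 4 recess [ 0.4624 -0.2796] [0.0801 0.079 ] plate [ 0.4634 -0.2808] [0.0934 0.1298] 11.9
h1 60 recess [0.6391 0.1443] [0.0671 0.0679] plate [0.6373 0.1381] [0.1154 0.0872] 74.2
h1 35 recess [0.4796 0.0173] [0.0456 0.0466] plate [0.479  0.0173] [0.1292 0.0875] 75.0
h1 4 none [276.58849375 288.47462252]
h2 35 recess [0.4804 0.0169] [0.0471 0.0465] plate [0.4794 0.0171] [0.1287 0.0873] 75.0
h2 4 none [218.5442974  283.32313132]
```

View pics/h2z.png

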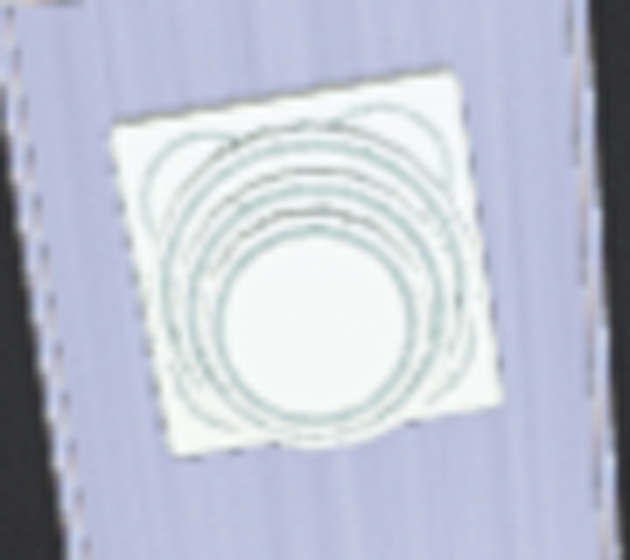

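```bash
python3 - <<'E'
from h import *
a=np.load('pics/h2.npz')
def P(x,y,z): return ray(a,285+x/7-.43,140+y/7-.43,z)
print('d35',P(314,326,.059),'ringdia',np.linalg.norm(P(216,326,.059)-P(412,326,.059)))
print('d50',P(315,313,.046),np.linalg.norm(P(190,313,.046)-P(440,313,.046)), P(315,187,.046))
print('d60',P(312,296,.033),np.linalg.norm(P(160,296,.033)-P(465,296,.033)), P(312,143,.033))
c=[P(x,y,.018) for x,y in [(113,128),(455,70),(502,402),(176,456)]]
print('fw',np.mean(c,0),[np.linalg.norm(c[i]-c[i-1]) for i in range(4)], [np.degrees(np.arctan2(*(c[i]-c[i-1])[1::-1])) for i in range(4)])
print('bottle',ray(a,342-.0,86,.105))
E
```

```text
d35 [ 0.63438687 -0.11389405  0.059     ] ringdia 0.03320625147812215
d50 [ 0.63467728 -0.11465697  0.046     ] 0.043991457670819654 [ 0.63461814 -0.09238391  0.046     ]
d60 [ 0.63424871 -0.11450026  0.033     ] 0.05562353553490313 [ 0.63418741 -0.08665587  0.033     ]
fw [ 0.63426348 -0.11248487  0.018     ] [np.float64(0.06457786278041448), np.float64(0.06406686029709158), np.float64(0.06428438067661398), np.float64(0.06421072790894986)] [np.float64(99.36924918988522), np.float64(9.542605413030335), np.float64(-80.50391144001749), np.float64(-170.19576194763764)]
bottle [ 0.64523516 -0.0088095   0.105     ]
```

```bash
cat >> h.py <<'E'
def line(x,y,z,a,vel=.2): bot.servo_line([x,y,z],ori(a),vel=vel)
def pick(x,y,zt,w,a=-np.pi/2,name='p',effort=30,lift=.13):
    bot.set_gripper(w+.012,effort)
    line(x,y,zt+.03,a,.25); line(x,y,zt,a,.1)
    bot.set_gripper(w-.006,effort); s=bot.state(); print('closed',round(s['width'],4),s['position'].round(4),t())
    line(x,y,zt+.015,a,.08); line(x,y,lift,a,.25); s=bot.state(); print('lifted',round(s['width'],4),t()); wrist(name)
def place_hover(x,y,a=-np.pi/2,name='q',z=.13):
    line(x,y,z,a,.3); bot.pause(.1); wrist(name); print('hover',t())
def place(x,y,zt,w,a=-np.pi/2,name='r'):
    line(x,y,zt+.012,a,.2); f0=bot.state()['wrist_force'][2]; line(x,y,zt+.0007,a,.04)
    s=bot.state(); print('down',s['position'].round(4),'df',round(s['wrist_force'][2]-f0,2)); 
    bot.set_gripper(w+.007); line(x,y,zt+.05,a,.12); line(x,y,.15,a,.3); wrist(name); print('placed',t())
E
python3 - <<'E'
from h import *
pick(.6345,-.114,.0365,.039,name='p35')
place_hover(.480,.0167,name='q35')
E
```

```text
closed 0.0371 [ 0.635  -0.1141  0.0378] 18.19
lifted 0.037 19.0
hover 20.02
```

```bash
python3 -c "
import cv2,numpy as np
cv2.imwrite('pics/pq35.png',np.hstack([cv2.imread('pics/%s.png'%n)[60:360,140:540] for n in ('p35','q35')]))"
```

```text
(no output)
```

View pics/pq35.png

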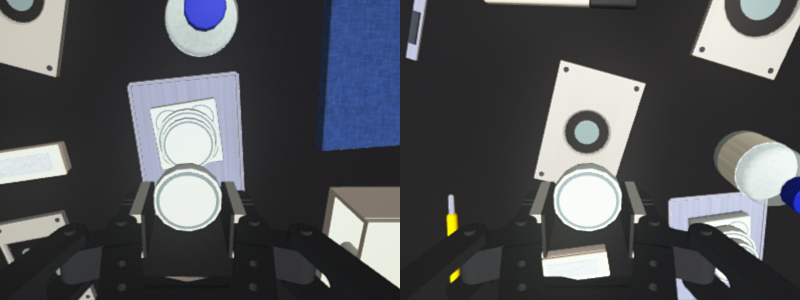

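p35/q35: dish35 held level between the pads (≈(328,259)), the rest of the stack undisturbed; recess of adapter35 visible at (587-400+140, 131+60). Refining with numbers.

```bash
cat >> meas.py <<'E'
def held(a,u,v,xt):
    K=a['camera_matrix'];H=a['hand_eye']; d=np.array([(u-K[0,2])/K[0,0],-(v-K[1,2])/K[1,1],-1.]); d=H[:3,:3]@d;o=H[:3,3]
    return o+d*(xt-o[0])/d[0]
E
python3 meas.py q35
python3 - <<'E'
from meas import *
a=np.load('pics/q35.npz'); print(held(a,328,259,-.0212))
f=a['frame']; save('q35z',cv2.resize(f[210:320,250:400],None,fx=5,fy=5,interpolation=cv2.INTER_CUBIC))
print(bot.state()['wrist_force'],bot.state()['position'])
E
```

```text
q35 60 recess [0.6379 0.1444] [0.067  0.0666] plate [0.6379 0.1416] [0.1218 0.087 ] 74.2
q35 35 recess [0.4791 0.0182] [0.0457 0.0464] plate [ 0.4793 -0.0085] [0.1823 0.1034] 77.3
[-2.12000000e-02  3.32331580e-05 -1.70340681e-03]
[-1.14390734  0.30407625 -1.42974766] [0.48055182 0.01603057 0.12955594]
```

View pics/q35z.png

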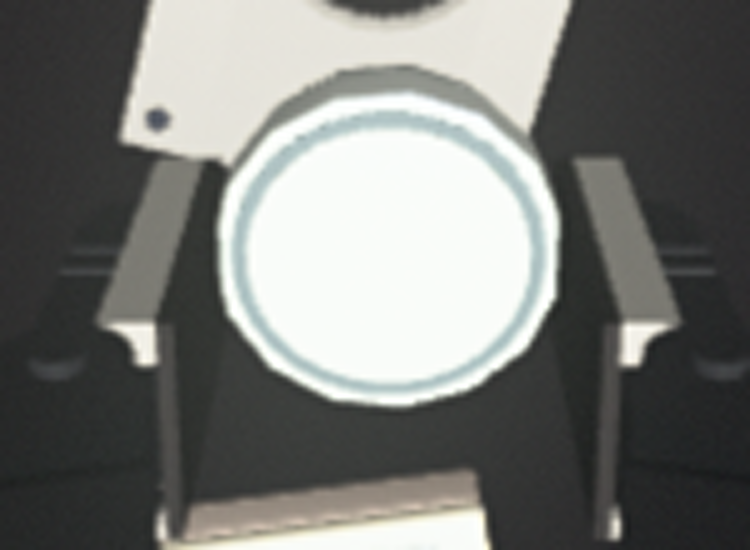

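```bash
python3 - <<'E'
from h import *
place(.4798,.016,-.0042,.039,name='r35')
E
```

```text
down [ 0.4797  0.016  -0.0035] df 0.82
placed 22.58
```

View pics/r35.png

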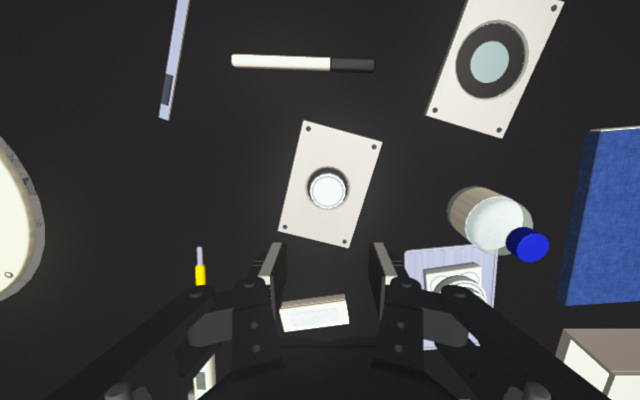

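r35: dish35 sits in its recess (≈(328,190)), stack and bottle fine. Next dish50.

```bash
python3 - <<'E'
from h import *
line(.6345,-.1145,.15,-np.pi/2,.3); wrist('s50')
pick(.6345,-.1145,.0215,.050,name='p50')
place_hover(.4623,.2797,name='q50')
E
python3 meas.py q50
python3 -c "
import cv2,numpy as np
cv2.imwrite('pics/pq50.png',np.hstack([cv2.imread('pics/%s.png'%n)[60:360,140:540] for n in ('p50','q50')]))"
```

```text
closed 0.0482 [ 0.635  -0.1147  0.0229] 25.03
lifted 0.0481 25.9
hover 27.68
q50 60 none [476.34823315 302.22242889]
q50 50 recess [0.4611 0.2826] [0.0569 0.0569] plate [0.4651 0.2395] [0.2121 0.1043] 83.9
q50 35 none [341.63948712 383.57348125]
```

View pics/pq50.png

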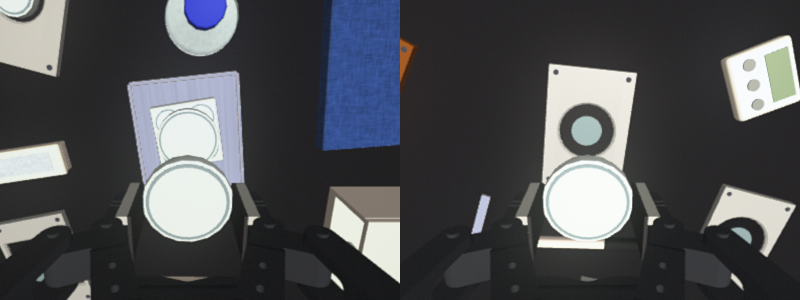

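```bash
python3 - <<'E'
from meas import *
a=np.load('pics/q50.npz'); print(held(a,328,259,-.0231))
f=np.load('pics/r35.npz')['frame']; save('r35z',cv2.resize(f[150:230,280:380],None,fx=6,fy=6,interpolation=cv2.INTER_CUBIC))
f=a['frame']; save('q50z',cv2.resize(f[100:300,260:400],None,fx=3,fy=3,interpolation=cv2.INTER_CUBIC))
E
```

```text
[-2.31000000e-02  2.89398465e-05 -2.72961022e-03]
```

View pics/r35z.png

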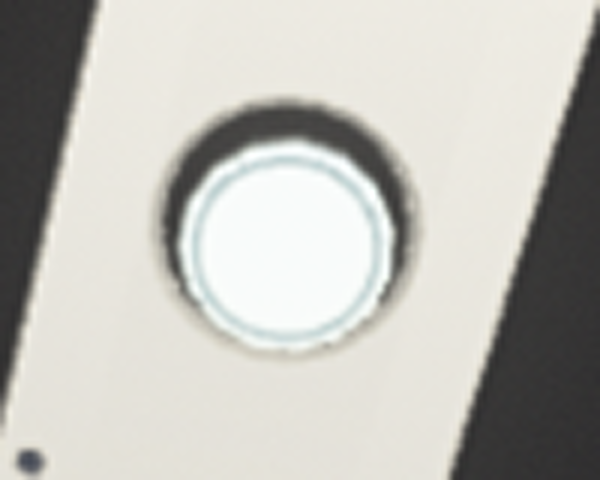

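```bash
python3 - <<'E'
from meas import *
a=np.load('pics/r35.npz'); 
def P(x,y,z): return ray(a,280+x/6-.4,150+y/6-.4,z)
print(P(286,246,.017)); 
print('top edge',P(286,138,.017),'bot',P(286,352,.017),'L',P(180,246,.017),'R',P(393,246,.017))
print('recess outer',P(288,97,.008)[:2],P(288,360,.008)[:2],P(155,228,.008)[:2],P(420,228,.008)[:2])
E
```

```text
[0.47926237 0.01690905 0.017     ]
top edge [0.47926873 0.03657798 0.017     ] bot [ 0.47925588 -0.00316064  0.017     ] L [0.46017141 0.01691112 0.017     ] R [0.49853076 0.01690696 0.017     ]
recess outer [0.47962434 0.04238415] [ 0.47962578 -0.00768122] [0.45500653 0.01804548] [0.50405425 0.01803957]
```

```bash
python3 - <<'E'
from h import *
place(.4612,.280,-.0061,.050,name='r50')
line(.6345,-.1145,.15,-np.pi/2,.35); wrist('s60')
E
python3 - <<'E'
import cv2,numpy as np
cv2.imwrite('pics/rs.png',np.hstack([cv2.imread('pics/%s.png'%n)[60:360,140:540] for n in ('r50','s60')]))
E
```

```text
down [ 0.4612  0.28   -0.0054] df 0.25
placed 30.25
```

View pics/rs.png

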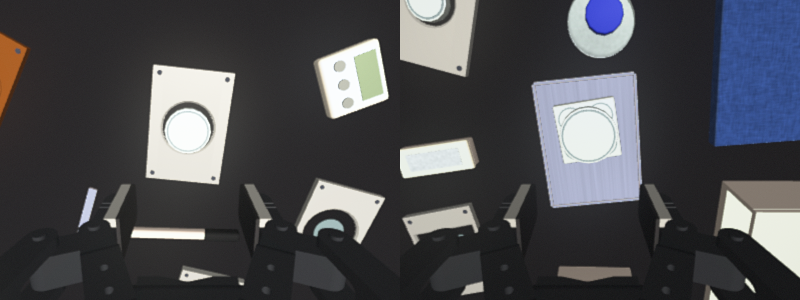

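r50: dish50 in its recess; s60: dish60 on fourwell at (329,194).

```bash
python3 - <<'E'
from h import *
a=np.load('pics/s60.npz'); p=ray(a,329,194,.033); print(p)
y=np.clip(p[1],-.117,-.112)
pick(.6345,y,.005,.060,name='p60')
place_hover(.640,.1435,name='q60',z=.14)
E
python3 meas.py q60
python3 -c "
import cv2,numpy as np
cv2.imwrite('pics/pq60.png',np.hstack([cv2.imread('pics/%s.png'%n)[60:360,140:540] for n in ('p60','q60')]))"
```

```text
[ 0.63535113 -0.11175172  0.033     ]
closed 0.0584 [ 0.635  -0.1122  0.0063] 33.33
lifted 0.0579 34.27
hover 35.47
q60 60 recess [0.6396 0.1474] [0.0625 0.0679] plate [0.6443 0.0776] [0.2673 0.1306] 80.2
q60 50 none [138.50099394  49.54985964]
q60 35 none [198.27780813 290.74402695]
```

View pics/pq60.png

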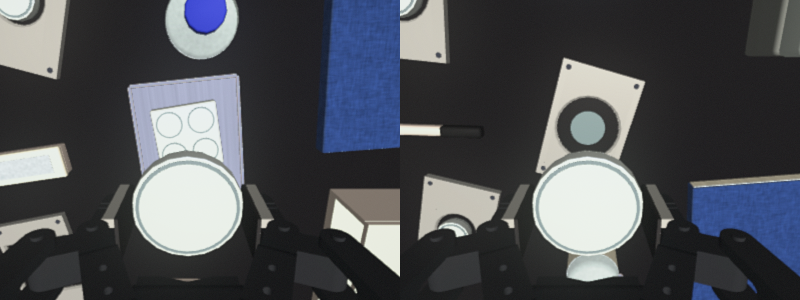

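```bash
python3 - <<'E'
from meas import *
a=np.load('pics/q60.npz'); print(held(a,328,263,-.0267))
f=a['frame']; save('q60z',cv2.resize(f[100:330,250:410],None,fx=2.6,fy=2.6,interpolation=cv2.INTER_CUBIC))
# window centre
g=f.astype(int); print(ray(a,328,188,.004))
E
```

```text
[-2.67000000e-02  2.30981875e-05 -2.32614302e-03]
[0.64031805 0.14484003 0.004     ]
```

View pics/q60z.png

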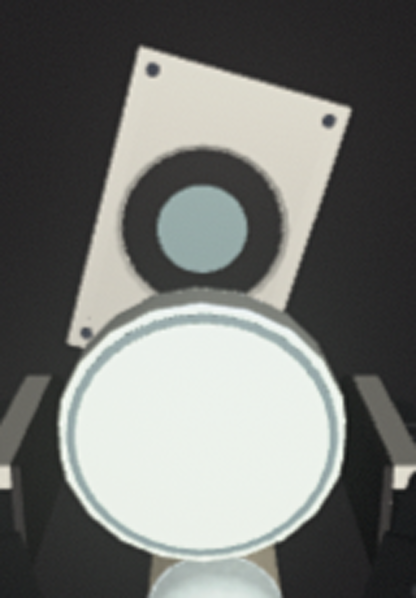

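```bash
python3 - <<'E'
from h import *
place(.6399,.1438,-.0077,.060,name='r60')
line(.6345,-.1125,.15,-np.pi/2,.35); wrist('s4')
E
python3 - <<'E'
import cv2,numpy as np
cv2.imwrite('pics/rs4.png',np.hstack([cv2.imread('pics/%s.png'%n)[60:360,140:540] for n in ('r60','s4')]))
f=cv2.imread('pics/s4.png');cv2.imwrite('pics/s4z.png',cv2.resize(f[140:250,270:390],None,fx=5,fy=5,interpolation=cv2.INTER_CUBIC))
E
```

```text
down [ 0.6398  0.1438 -0.007 ] df -0.38
placed 38.1
```

View pics/rs4.png

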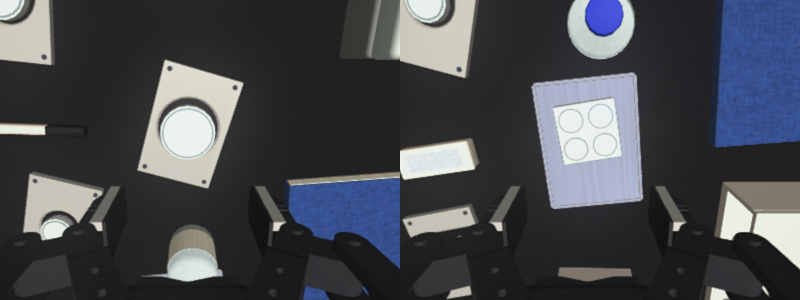

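View pics/s4z.png

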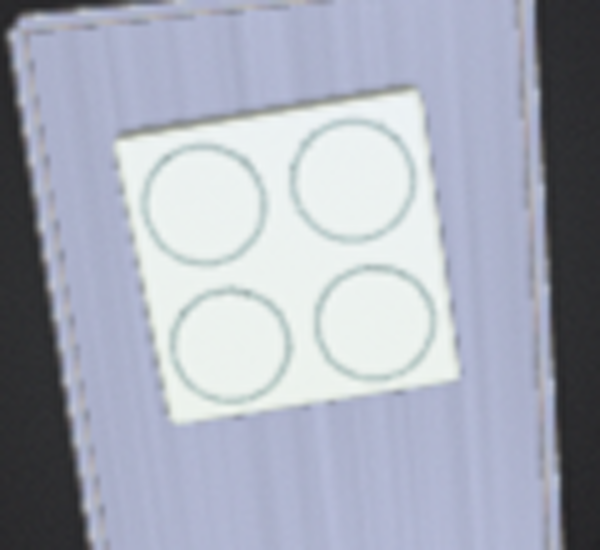

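```bash
python3 - <<'E'
from meas import *
a=np.load('pics/s4.npz')
c=[ray(a,270+x/5-.4,140+y/5-.4,.018) for x,y in [(115,138),(419,88),(459,378),(172,424)]]
print(np.mean(c,0),[np.linalg.norm(c[i]-c[i-1]).round(4) for i in range(4)],[np.degrees(np.arctan2(*(c[i]-c[i-1])[1::-1])).round(1) for i in range(4)])
m=np.mean(c,0); 
x,y=.6345+np.clip(m[0]-.6345,-.002,.002),np.clip(m[1],-.115,-.11)
A=-np.pi/2+np.radians(9.7)
line(x,y,.10,A,.2)
pick(x,y,-.0125,.066,a=A,name='p4')
A2=-np.pi/2+np.radians(11.9)
place_hover(.4615,-.2805,a=A2,name='q4',z=.12)
E
python3 meas.py q4
python3 -c "
import cv2,numpy as np
cv2.imwrite('pics/pq4.png',np.hstack([cv2.imread('pics/%s.png'%n)[60:360,140:540] for n in ('p4','q4')]))"
```

```text
[ 0.63405073 -0.11227916  0.018     ] [np.float64(0.065), np.float64(0.0643), np.float64(0.0646), np.float64(0.0646)] [np.float64(99.1), np.float64(9.3), np.float64(-80.6), np.float64(-170.3)]
closed 0.0648 [ 0.6347 -0.1124 -0.0113] 40.91
lifted 0.0652 41.91
hover 43.06
q4 4 recess [ 0.4572 -0.2657] [0.0804 0.0467] plate [ 0.4707 -0.3213] [0.1369 0.2138] 11.8
```

View pics/pq4.png

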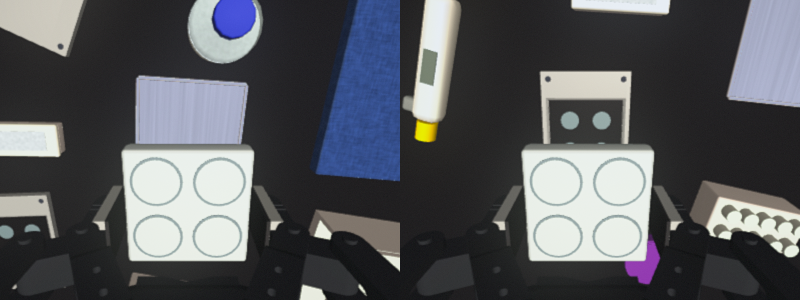

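```bash
python3 - <<'E'
from h import *
a=np.load('pics/q4.npz')
save('q4z',cv2.resize(a['frame'][120:330,250:410],None,fx=3.6,fy=2.8*1.0,interpolation=cv2.INTER_CUBIC))
print(bot.state()['position'])
E
```

```text
[ 0.46232439 -0.27954399  0.1198347 ]
```

View pics/q4z.png

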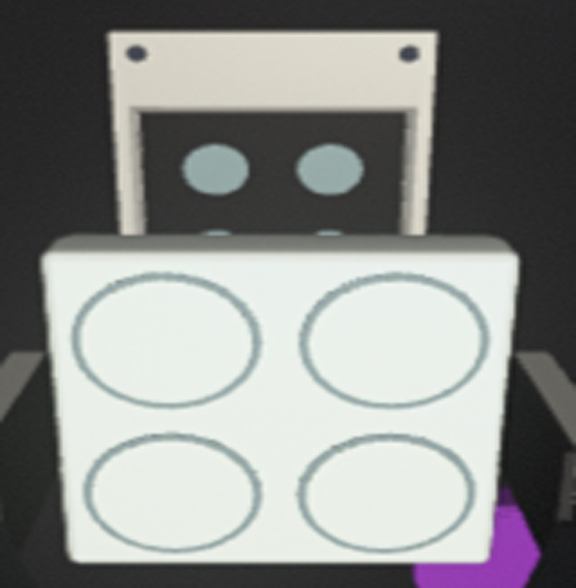

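```bash
python3 - <<'E'
from meas import *
a=np.load('pics/q4.npz')
px=lambda x,y:(250+x/3.6-.4,120+y/2.8-.4)
p,q=ray(a,*px(108,32),.008)[:2],ray(a,*px(437,32),.008)[:2]
def cen(p,q,d):
    e=(q-p)/np.linalg.norm(q-p); n=np.array([e[1],-e[0]]); return (p+q)/2+n*d, np.linalg.norm(q-p), np.degrees(np.arctan2(e[1],e[0]))
print('plate',cen(p,q,.064)); p,q=ray(a,*px(131,107),.008)[:2],ray(a,*px(418,107),.008)[:2]; print('recess',cen(p,q,.039))
h=[held(a,*px(*c),-.0293) for c in [(42,252),(518,255),(492,562),(68,562)]]; print(np.mean(h,0)); print(np.round(h,4))
r=[held(a,*px(*c),-.0293) for c in [(167,340),(394,340),(387,493),(173,493)]]; print(np.mean(r,0))
E
```

```text
plate (array([ 0.46009381, -0.27979911]), np.float64(0.08603924747831188), np.float64(11.95993870806577))
recess (array([ 0.46059555, -0.279798  ]), np.float64(0.07716599667005648), np.float64(11.965640790013007))
[-0.0293     -0.00019017 -0.00046219]
[[-0.0293 -0.0323 -0.0329]
 [-0.0293  0.032  -0.0323]
 [-0.0293  0.0324  0.0317]
 [-0.0293 -0.0328  0.0317]]
[-0.0293     -0.00015828 -0.00021823]
```

```bash
python3 - <<'E'
from h import *
A2=-np.pi/2+np.radians(11.95)
place(.4605,-.2802,-.0093,.066,a=A2,name='r4')
for c in ['scene','top']:
    s=bot.snapshot(c); save(c+'1',s['frame']); np.savez('pics/%s1.npz'%c,**s)
E
python3 - <<'E'
import cv2,numpy as np
g=lambda n:cv2.imread('pics/%s.png'%n)
cv2.imwrite('pics/f1.png',np.hstack([cv2.resize(g('r4')[80:330,230:430],(400,500)),cv2.resize(g('scene1')[165:345,195:480],(400,500))]))
cv2.imwrite('pics/f2.png',np.hstack([cv2.resize(g(n)[110:260,250:410],(400,375),interpolation=cv2.INTER_CUBIC) for n in ('r50','r60')]))
E
```

```text
down [ 0.4605 -0.2802 -0.0086] df 0.97
placed 45.6
```

View pics/f1.png

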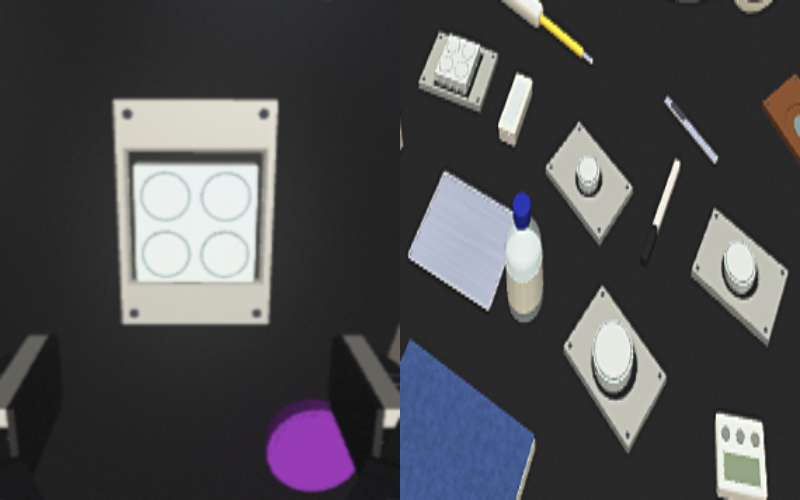

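View pics/f2.png

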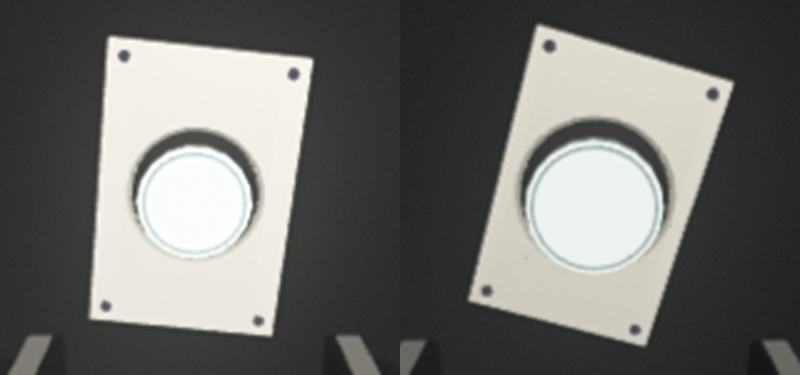

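```bash
python3 - <<'E'
from h import *
def go(n,o,s,dish,ztop,pl):
    a=np.load(f'pics/{n}.npz'); P=lambda c,z: ray(a,o[0]+c[0]/s-.3,o[1]+c[1]/s-.3,z)[:2]
    d=np.mean([P(c,ztop) for c in dish],0); Q=[P(c,.008) for c in pl]; 
    d3=[P(c,ztop) for c in dish]
    print(n,d.round(4),np.mean(Q,0).round(4),'diff',(d-np.mean(Q,0)).round(4),[np.linalg.norm(Q[i]-Q[i-1]).round(3) for i in range(4)],[np.linalg.norm(d3[i]-d3[i-2]).round(4) for i in (2,3)])
go('r50',(250,110),2.5,[(136,201),(194,144),(253,201),(194,259)],.017,[(108,37),(313,58),(272,336),(90,320)])
go('r60',(250,110),2.5,[(125,205),(195,138),(265,205),(195,272)],.019,[(138,24),(333,82),(247,346),(69,300)])
go('r4',(230,80),2,[(133,163),(258,163),(254,283),(137,281)],.020,[(113,99),(277,99),(269,323),(122,324)])
E
```

```text
r50 [0.4608 0.281 ] [0.4612 0.2813] diff [-0.0004 -0.0003] [np.float64(0.129), np.float64(0.086), np.float64(0.128), np.float64(0.086)] [np.float64(0.0505), np.float64(0.0513)]
r60 [0.6398 0.1435] [0.64   0.1451] diff [-0.0002 -0.0016] [np.float64(0.128), np.float64(0.085), np.float64(0.128), np.float64(0.087)] [np.float64(0.0602), np.float64(0.0595)]
r4 [ 0.4602 -0.2799] [ 0.4599 -0.2794] diff [ 0.0003 -0.0005] [np.float64(0.128), np.float64(0.086), np.float64(0.128), np.float64(0.087)] [np.float64(0.0927), np.float64(0.0918)]
```

All are within 2 mm of their recess centres, with clearances of 4 mm, so each is on its floor. The gripper is clear and the bottle is upright, so I'm handing in.

```bash
python3 - <<'E'
from h import *
print(t(),bot.state()['position'],bot.state()['wrist_force']); bot.hand_in()
E
```

```text
45.7 [ 0.4599571  -0.27978605  0.14841869] [ 0.06784796  0.16195886 -0.78425947]
the job is handed in; nothing more can be done
```

I took the stack apart and seated all four vessels in their own adapters, one at a time from the top down: dish35, dish50, dish60, then fourwell. I handed the job in at 45.7 s of the 112 s allowed. The hand-in reports no verdict.

**Last checks:** The wrist pictures taken after each placing put the vessels at about 0.6 mm (dish35), 0.5 mm (dish50), 1.6 mm (dish60) and 0.6 mm (fourwell) from their recess centres. The limit is 7 mm. All four look flat in their recesses with the lid up. I judged this from the pictures and the computed placing heights, because there is no depth measurement. The bottle was standing, the look-alikes were not touched, and the gripper was clear above the bench.

**Disagreements:**
- **Fingertips:** They sit further back than the task text says. A touch on the bench put them about 16.5 mm behind the TCP at 45 mm opening, and I used that figure with values estimated from it for the other openings.
- **Cameras:** The cameras disagreed by 2–4 mm on the adapter positions, so I relied mainly on the wrist camera.
- **Height at the grasp:** The arm stood about 1.3 mm above the commanded height at each grasp. I allowed for it by working from the measured position.

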